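# Fetch the hemmed-in coffee sample for weighing

### The job

The green-lidded tin at the back of the wooden caddy is the next sample to weigh, but the three tall canisters hem it in: stand all three canisters in the grey side tray, then set the tin in the middle of the balance pan, and after that put each canister back on the very pad of the caddy it came from. Keep the tin and the canisters upright, and leave the glass beaker where it stands.

Things in the scene. Friction and masses are not known exactly. Their poses are not given: they have to be found in the camera images.
- red_canister_mid (a point): red-lidded tall canister: upright straight cylinder, 56 mm diameter, 105 mm high, white with a kraft label, lid and band red, about 0.2 kg, loose. The point is its centre, half-way up (52.5 mm above its underside), z along its axis. It starts on one of the caddy's front, left or right pads; which one varies, and that is the pad it must return to. Gripped in its upper third the fingers stay above the tin and the gripper clears the other canisters.
- blue_canister_mid (a point): blue-lidded tall canister: upright straight cylinder, 56 mm diameter, 105 mm high, white with a kraft label, lid and band blue, about 0.2 kg, loose. The point is its centre, half-way up (52.5 mm above its underside), z along its axis. It starts on one of the caddy's front, left or right pads; which one varies, and that is the pad it must return to. Gripped in its upper third the fingers stay above the tin and the gripper clears the other canisters.
- yellow_canister_mid (a point): yellow-lidded tall canister: upright straight cylinder, 56 mm diameter, 105 mm high, white with a kraft label, lid and band yellow, about 0.2 kg, loose. The point is its centre, half-way up (52.5 mm above its underside), z along its axis. It starts on one of the caddy's front, left or right pads; which one varies, and that is the pad it must return to. Gripped in its upper third the fingers stay above the tin and the gripper clears the other canisters.
- tin_mid (a point): green-lidded low sample tin: upright straight cylinder, 56 mm diameter, 40 mm high, bare aluminium below a green lid, about 0.12 kg, loose. The point is its centre, half-way up (20 mm above its underside), z along its axis. It starts on the caddy's back pad, with gaps of about 6 mm to the three canisters around it and to the caddy's rim behind it.
- caddy: wooden caddy, fixed for the run: shallow open tray 140 mm (its x) by 206 mm (its y), floor 5 mm thick, rim 20 mm high all round and 5 mm thick. Origin at the centre of its underside, on the bench; its x points to its back, away from the robot (turned by up to 0.3 rad), z up. Four round brown pads, flush with the floor and 62 mm in diameter, centred (x, y) at back (31, 0), front (-31, 0), left (31, 62), right (31, -62) mm in its frame.
- side_tray: shallow grey plastic tray, empty, fixed for the run, to the left or the right of the caddy: 250 mm (its x) by 120 mm (its y), rim 14 mm high, walls and floor 4 mm thick. Origin at the centre of its underside, on the bench, z up. The three canisters fit in a row along its x, for instance at x = -80, 0 and 80 mm.
- balance_pan (a point): centre of the top of the round steel pan (120 mm diameter, 64 mm above the bench, rigid) of the white balance that stands on the side opposite the grey tray. The balance's x runs from its keypad (towards the robot) to its pan, z up; its housing is 166 mm wide, reaches from 132 mm before to 73 mm behind the pan's centre, and is up to 54 mm high.
- beaker: clear glass beaker, loose bystander, 68 mm diameter at the rim, 85 mm high, beyond the caddy on its left, near it. Origin at the centre of its underside. Not to be moved.
Mind the look-alikes: they are no part of the job. Of the things that look like the part that bears tin_mid, the middle-sized one is meant.

How it is judged:
By the outcome, as a careful person would: the job done as asked, in the order asked, and still so for the second after the job is handed in, with the robot touching nothing.
It also fails if it takes over 128 s, if anything falls off the work surface, if the arm or the gripper's body presses on something with over 40 N, if the wrist force passes 120 N, or if a joint passes its speed limit or range.

### The arm

A 6-joint arm with a two-finger parallel gripper is mounted at the origin on the work surface. World frame = base frame: x ahead of the robot, y to its left, z up, the work surface at z = 0. Lengths are in m, angles in rad, forces in N, time in s.
With the tool pointing down it reaches from about 0.375 to 0.975 m from the base axis. Payload 3.8 kg.
Tool frame: the origin (TCP) lies between the finger pads; the fingertips stand 8 mm ahead of it and the grasp point (between the pads) lies 11 mm behind it; x points along the fingers, y is the direction in which the jaws open and shut, and the axes are right-handed (so a half turn about x gives the same grasp; the last joint's range is limited). The gripper opens to 88 mm and grips with 3 to 60 N. Pads are 18 mm wide; open, the fingers measure 123 mm over their backs; the gripper's body (75 mm by 187 mm) begins 45 mm behind the grasp point.
Start: joints at [1.204, 0.264, 1.604, -0, 1.274, -0.037], TCP at [0.219, 0.639, 0.247] pointing down, gripper open.
Joint ranges: [-2.63, 2.63], [-0.94, 2.18], [0.31, 2.57], [-1.31, 4.45], [0, 2.66], [-2.55, 2.55]. Speed limits (rad/s): [2.57, 2.57, 3.14, 3.14, 3.14, 3.14].

### API

Orientations are given as a unit quaternion [w, x, y, z].
In Python, from plant import r gives the robot as it stands. The module is installed in compiled form; this text tells all that it offers.
- The arm moves only by the shell command python3 -m crank 'ROWS' [FORCE]. ROWS is JSON, a list of rows, each a list of 7 numbers: the shift along the tool's x, y, z in m, then the turn, a rotation vector about the tool's x, y, z in degrees, then the opening, from 0 (shut) to 1 (fully open). A call has 1 to 5 rows; each row shifts and turns the commanded pose from where the row before left it, along the tool's axes as they then stand; what a row does not reach is not made up. A row lasts 1/8 s, in which the tool goes at most 62.5 mm and 10.7 degrees, less where a joint would pass 70% of its speed; a pose out of reach is approached as far as the arm can. A call with a gripper value outside its range is refused whole. The fingers move at their own pace and stop on an object; FORCE is the grip in N (left out, the last holds). Time passes only in rows, so rows that do not move let the fingers close. It gives the time, the measured TCP pose, the force and the opening at its end, in the units of the state.
- r.read_state(): the state, without advancing time (a new reading comes with each control period).
- r.camera(name): name is "side" or "top" or "wrist"; returns the picture (480x640x3 uint8, red, green, blue); there is no depth.
- r.calibration(name): a dict with "intrinsics" (3x3 intrinsics, pixels), "R" (3x3) and "t" (3): a world point X has camera coordinates R X + t; the wrist camera has in their place "mount" (4x4, takes a point from camera to tool coordinates, whose origin is the TCP and whose axes are the tool frame's). Camera axes: x right, y down, z forward; pixel columns grow to the right and rows downward; lengths in m; the calibration is good to about 2 mm. A picture is of the moment at which its call begins: read the wrist's pose just before it. calibration takes no time and is no camera call.
- r.sign_off(): hands the job in, once; it reports no verdict.
The state is a dict: "clock": time; "joints": joint angles; "dq": joint speeds; "effort": joint torques, N m; "eef_pos": TCP position; "tcp_rot": TCP orientation; "force": force on the tool from outside, world axes, zero at the start; "moment": the same for the moment, N m; "grip_width": finger opening in m.
Only numpy, scipy, OpenCV 4.12 (cv2) and the standard library are available. Lean on these libraries where they do the work, as an engineer would, in place of code of your own. Each camera call takes 0.05 s, during which the arm holds its last target. There are 200 camera calls.

## Working session

There is one attempt and no reset: what is moved stays moved. The work goes in short steps, Python scripts to look and compute and a shell command to move; the robot and the scene stay as the last step left them, time stands still between calls to the robot, and variables do not carry over. Pictures are saved under pics/ and viewed, about 12 in all and at most 16, crops included, and the job is handed in when it is done.

```bash
mkdir -p pics
python3 - <<'E'
from plant import r
import cv2
s=r.read_state();print(s)
for n in("side","top"):
    cv2.imwrite(f"pics/{n}0.png",r.camera(n)[:,:,::-1]);print(n,r.calibration(n))
print(r.calibration("wrist"))
E
```

```text
{'clock': 0.0, 'joints': array([ 1.20408957e+00,  2.64774142e-01,  1.60537253e+00,  1.81598452e-05,
        1.27369368e+00, -3.69404091e-02]), 'dq': array([-4.73912673e-05, -4.20887165e-04,  4.70207216e-04,  3.37537388e-05,
        6.09995984e-04,  6.67477079e-04]), 'effort': array([-2.91199103e-04, -5.02098083e+01, -3.56878316e+01,  7.29288859e-02,
        2.92391010e-02, -1.67460835e-04]), 'eef_pos': array([0.21835309, 0.63797422, 0.24537463]), 'tcp_rot': array([ 0.69735061,  0.11528691,  0.69768123, -0.11684156]), 'force': array([-0.14676703,  0.44764775,  0.26784189]), 'moment': array([-0.00325432,  0.00854759,  0.01965044]), 'grip_width': 0.08831551690244377}
side {'intrinsics': array([[536.555733  ,   0.        , 324.74797999],
       [  0.        , 536.555733  , 241.3244319 ],
       [  0.        ,   0.        ,   1.        ]]), 'R': array([[ 0.88394534, -0.46737321, -0.01424477],
       [-0.29307068, -0.53003377, -0.79572218],
       [ 0.36434902,  0.70754964, -0.60549426]]), 't': array([-0.52495298,  0.24063541,  0.93704149])}
top {'intrinsics': array([[516.54119393,   0.        , 322.8710892 ],
       [  0.        , 516.54119393, 245.28589483],
       [  0.        ,   0.        ,   1.        ]]), 'R': array([[-0.02585234, -0.99943212, -0.02161252],
       [-0.98894131,  0.02872735, -0.14549856],
       [ 0.1460368 ,  0.01761203, -0.98912237]]), 't': array([0.0182269 , 0.59193946, 0.89244681])}
{'intrinsics': array([[362.62738567,   0.        , 315.36499037],
       [  0.        , 362.62738567, 238.49900033],
       [  0.        ,   0.        ,   1.        ]]), 'mount': array([[ 5.31600567e-04, -2.89333964e-01,  9.57228068e-01,
        -1.37473997e-01],
       [ 9.99999759e-01,  5.82135843e-04, -3.79396279e-04,
        -3.27481282e-04],
       [-4.47464539e-04,  9.57228039e-01,  2.89334204e-01,
        -7.47043325e-02],
       [ 0.00000000e+00,  0.00000000e+00,  0.00000000e+00,
         1.00000000e+00]])}
```

View pics/top0.png

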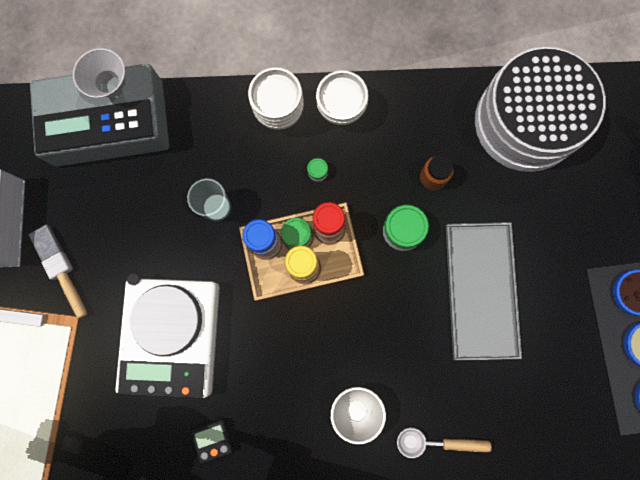

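View pics/side0.png

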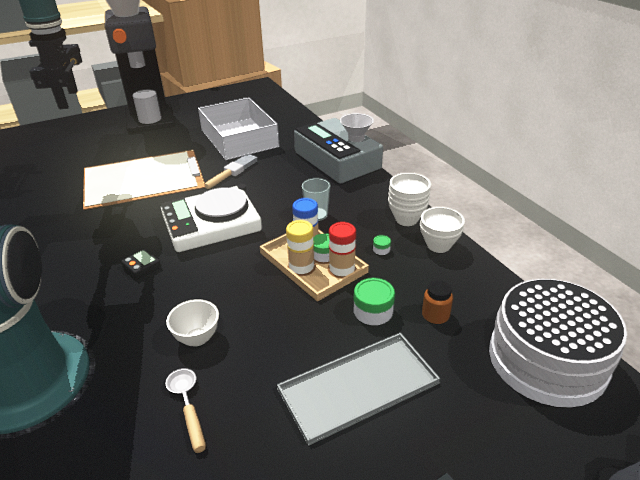

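Top view: the candidates for the tin are the small green lid at (317,169), the green lid in the caddy at (296,232), and the big green lid at (406,227). The caddy one is middle-sized and matches the description. The balance is the white one, with its pan at (165,320). The grey tray is at (483,290), blue is on the left pad (259,236), red on the right (328,218), yellow on the front (301,263), and the beaker is at (208,200).

```bash
cat > h.py <<'E'
import numpy as np, cv2
from plant import r
from scipy.spatial.transform import Rotation as Ro
def cam(n):
    c=r.calibration(n);K=c["intrinsics"]
    if n!="wrist": return K,c["R"],c["t"]
    s=r.read_state();q=s["tcp_rot"];T=np.eye(4)
    T[:3,:3]=Ro.from_quat(np.r_[q[1:],q[0]]).as_matrix();T[:3,3]=s["eef_pos"]
    M=np.linalg.inv(T@c["mount"]);return K,M[:3,:3],M[:3,3]
def bp(C,uv,z):
    K,R,t=C;o=-R.T@t;d=R.T@np.linalg.inv(K)@[uv[0],uv[1],1]
    return (o+d*(z-o[2])/d[2])[:2]
def proj(C,X):
    K,R,t=C;p=K@(R@np.asarray(X,float)+t);return p[:2]/p[2]
HUE={"red":[(0,8),(172,180)],"yellow":[(22,35)],"blue":[(105,125)],"green":[(50,80)]}
def blob(im,col,box,smin=120):
    hsv=cv2.cvtColor(im,cv2.COLOR_RGB2HSV);m=np.zeros(im.shape[:2],np.uint8)
    for a,b in HUE[col]: m|=cv2.inRange(hsv,(a,smin,50),(b,255,255))
    k=np.zeros_like(m);x0,y0,x1,y1=box;k[y0:y1,x0:x1]=m[y0:y1,x0:x1];return k
def pose():
    s=r.read_state();q=s["tcp_rot"];R=Ro.from_quat(np.r_[q[1:],q[0]]).as_matrix()
    return s["eef_pos"],R,s
E
python3 - <<'E'
from h import *
C=cam("top");im=cv2.imread("pics/top0.png")[:,:,::-1].copy()
q=lambda ps,z:[bp(C,p,z) for p in ps]
cad=np.array(q([(240,227),(347,204),(362,276),(255,299)],.02));print("caddy",cad.round(3).tolist(),cad.mean(0))
tr=np.array(q([(446,224),(511,222),(521,358),(455,360)],.014));print("tray",tr.round(3).tolist(),tr.mean(0))
for c,z in(("red",.11),("blue",.11),("yellow",.11),("green",.045)):
    m=blob(im,c,(240,195,365,300));n,l,st,ce=cv2.connectedComponentsWithStats(m)
    i=1+st[1:,4].argmax();pts=np.argwhere(l==i)[:,::-1]
    w=np.array([bp(C,p,z) for p in pts]);(a,b),rad=cv2.minEnclosingCircle(w.astype(np.float32)*1000)
    print(c,st[i],w.mean(0).round(4),(round(a,1),round(b,1),round(rad,1)))
print("pan",np.array(q([(131,320),(201,320),(166,285),(166,355)],.064)).round(3).tolist(),"beaker",bp(C,(213,207),0),bp(C,(208,198),.085))
big=cv2.resize(im[190:310,230:375],None,fx=5,fy=5,interpolation=cv2.INTER_CUBIC);cv2.imwrite("pics/crop1.png",big[:,:,::-1])
R=pose()[1];print(R.round(3))
E
```

```text
caddy [[0.635, 0.157], [0.673, -0.045], [0.537, -0.068], [0.5, 0.13]] [0.58594428 0.04332312]
tray [[0.63, -0.229], [0.63, -0.35], [0.382, -0.348], [0.381, -0.23]] [ 0.50573551 -0.28922499]
red [313 201  32  34 876] [ 0.6288 -0.0096] (628.3, -9.5, 30.0)
blue [243 219  33  33 848] [0.6032 0.1091] (603.1, 109.7, 29.0)
yellow [285 245  33  35 800] [0.556 0.039] (554.7, 40.3, 29.4)
green [282 218  29  28 633] [0.6186 0.05  ] (618.0, 50.7, 27.0)
pan [[0.467, 0.341], [0.464, 0.217], [0.526, 0.28], [0.405, 0.278]] beaker [0.67933552 0.21251158] [0.67620575 0.20154269]
[[-0.001  0.324  0.946]
 [-0.002  0.946 -0.324]
 [-1.    -0.002 -0.   ]]
```

View pics/crop1.png

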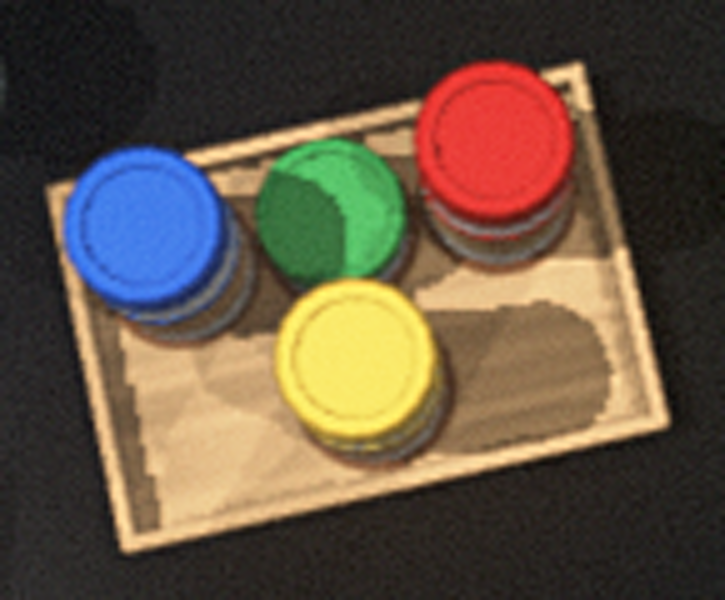

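```bash
python3 -m crank '[[0,0,0,-9.45,0,0,1],[0,0,0,-9.45,0,0,1]]' && python3 -m crank '[[0,-0.05,0.028,0,0,0,1],[0,-0.05,0.028,0,0,0,1],[0,-0.05,0.028,0,0,0,1],[0,-0.05,0.028,0,0,0,1],[0,-0.05,0.028,0,0,0,1]]' && python3 -m crank '[[0,-0.05,0.028,0,0,0,1],[0,-0.05,0.028,0,0,0,1],[0,-0.05,0.028,0,0,0,1],[0,-0.05,0.028,0,0,0,1],[0,-0.05,0.0,0,0,0,1]]' && python3 -m crank '[[0,-0.02,0,0,0,0,1],[0,0,0,0,0,0,1],[0,0,0,0,0,0,1]]'
python3 - <<'E'
from h import *
p,R,s=pose();C=cam("wrist");im=r.camera("wrist");print(p,R.round(3).tolist(),s["clock"])
cv2.imwrite("pics/w1.png",im[:,:,::-1])
for n,X in dict(y=(.555,.04,.11),r=(.6285,-.0096,.11),b=(.603,.1095,.11),g=(.618,.05,.045)).items():print(n,proj(C,X))
E
```

```text
clock: 0.35
eef_pos: [0.2185, 0.6382, 0.2459]
tcp_rot: [0.707, -0.002, 0.707, 0.002]
force: [0.5, 0.4, -0.1]
grip_width: 0.0882
clock: 0.98
eef_pos: [0.359, 0.3868, 0.2463]
tcp_rot: [0.707, -0.0, 0.707, 0.0]
force: [1.2, 0.5, 0.3]
grip_width: 0.0884
clock: 1.6
eef_pos: [0.4718, 0.1367, 0.2464]
tcp_rot: [0.707, 0.0, 0.707, -0.0]
force: [1.1, -0.2, 0.6]
grip_width: 0.0883
clock: 1.98
eef_pos: [0.4705, 0.1192, 0.2465]
tcp_rot: [0.707, 0.0, 0.707, 0.0]
force: [-0.8, -1.2, 0.2]
grip_width: 0.0877
[0.470511   0.11923304 0.24652107] [[-0.0, -0.0, 1.0], [0.0, 1.0, 0.0], [-1.0, 0.0, -0.0]] 1.975
y [222.55312815 324.67222083]
r [173.91298468 396.519801  ]
b [304.73969165 372.72110173]
g [251.05556506 345.59409433]
```

View pics/w1.png

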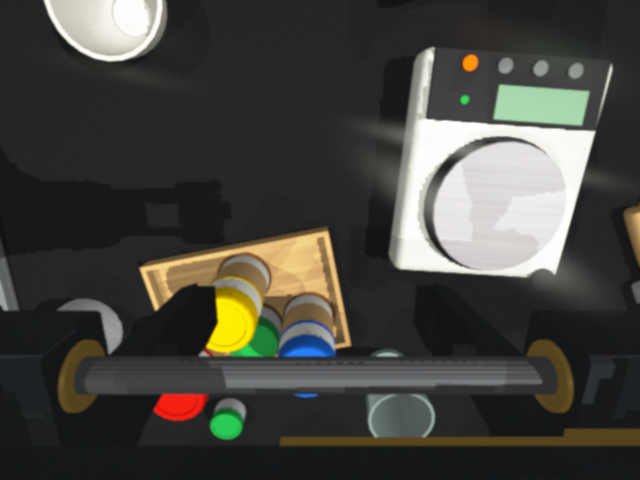

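Wrist view: yellow lid near (232,318), red (178,395), blue (306,360), green tin between them (257,335), pan (500,203). This agrees with the projected estimates, so I'll go over yellow.

```bash
python3 -m crank '[[0,-0.04,0.042,0,0,0,1],[0,-0.039,0.0425,0,0,0,1],[0,0,0,0,0,0,1],[0,0,0,0,0,0,1]]'
python3 - <<'E'
from h import *
print("pan wrist0 est later")
p,R,s=pose();C=cam("wrist");im=r.camera("wrist");print(p)
cv2.imwrite("pics/w2.png",im[:,:,::-1])
for n,z in(("yellow",.11),("red",.11),("blue",.11),("green",.045)):
    m=blob(im,n,(0,0,640,480));k,l,st,ce=cv2.connectedComponentsWithStats(m)
    i=1+st[1:,4].argmax();print(n,st[i],ce[i].round(1),bp(C,ce[i],z).round(4))
E
```

```text
clock: 2.52
eef_pos: [0.5546, 0.0408, 0.2462]
tcp_rot: [0.707, -0.0, 0.708, 0.0]
force: [-0.5, 0.1, 0.0]
grip_width: 0.0883
pan wrist0 est later
[0.5546484  0.04077022 0.24615766]
yellow [ 279  192   71   74 3934] [313.9 227.5] [0.5533 0.0392]
red [ 223  276   69   67 3571] [257.  309.6] [ 0.6245 -0.0084]
blue [ 364  248   71   69 3452] [396.6 281. ] [0.5984 0.1069]
green [  82  237   87   79 5387] [124.9 275.9] [ 0.6214 -0.1512]
```

View pics/w2.png

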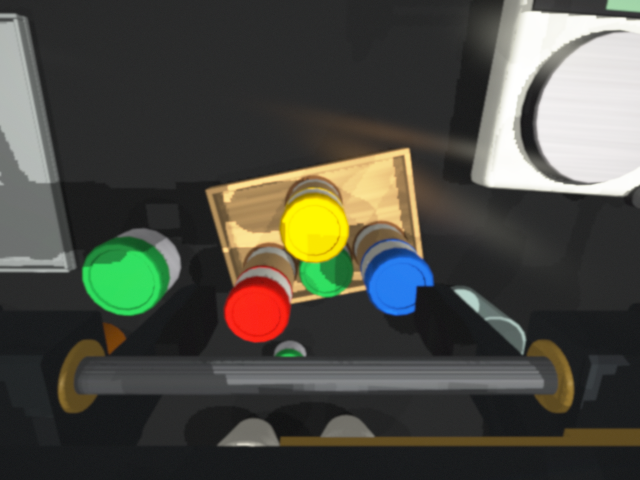

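Yellow is centred between the jaws at (314,227), with the tin behind it at (327,270), red at (257,310) and blue at (397,281). I'll descend and grip.

```bash
python3 -m crank '[[0.054,-0.001,0,0,0,0,1],[0.054,0,0,0,0,0,1],[0.054,0,0,0,0,0,1],[0,0,0,0,0,0,1],[0,0,0,0,0,0,1]]' && python3 -m crank '[[0,0,0,0,0,0,0.5],[0,0,0,0,0,0,0.5],[0,0,0,0,0,0,0.5],[0,0,0,0,0,0,0.5],[0,0,0,0,0,0,0.5]]' 25; python3 -m crank '[[0,0,0,0,0,0,0.5],[0,0,0,0,0,0,0.5]]'
```

```text
clock: 3.2
eef_pos: [0.556, 0.0395, 0.0866]
tcp_rot: [0.708, -0.0, 0.706, 0.001]
force: [-0.1, -0.6, 0.4]
grip_width: 0.0883
clock: 3.82
eef_pos: [0.5559, 0.0388, 0.0856]
tcp_rot: [0.708, 0.0, 0.707, 0.0]
force: [-0.7, 1.6, 4.9]
grip_width: 0.0552
clock: 4.08
eef_pos: [0.5558, 0.0388, 0.0855]
tcp_rot: [0.708, 0.0, 0.707, 0.0]
force: [-0.9, 1.2, 5.3]
grip_width: 0.0555
```

```bash
python3 -m crank '[[-0.035,0,0,0,0,0,0.5],[-0.05,0,0,0,0,0,0.5],[-0.05,0,0,0,0,0,0.5],[0,-0.03,-0.012,0,0,0,0.5],[0,-0.05,-0.02,0,0,0,0.5]]' && python3 -m crank '[[0,-0.05,-0.02,0,0,0,0.5],[0,-0.05,-0.02,0,0,0,0.5],[0,-0.05,-0.02,0,0,0,0.5],[0,-0.05,-0.02,0,0,0,0.5],[0,-0.048,-0.018,0,0,0,0.5]]' && python3 -m crank '[[0,0,0,0,0,0,0.5],[0,0,0,0,0,0,0.5],[0,0,0,0,0,0,0.5]]'
```

```text
clock: 4.7
eef_pos: [0.523, -0.0414, 0.2196]
tcp_rot: [0.707, -0.001, 0.707, 0.001]
force: [-0.6, -0.4, -3.8]
grip_width: 0.0554
clock: 5.32
eef_pos: [0.4233, -0.2905, 0.2183]
tcp_rot: [0.706, 0.001, 0.708, 0.0]
force: [0.6, -0.4, -2.4]
grip_width: 0.0556
clock: 5.7
eef_pos: [0.4252, -0.2882, 0.2191]
tcp_rot: [0.707, -0.0, 0.707, 0.001]
force: [-0.0, -0.4, -3.0]
grip_width: 0.0554
```

```bash
python3 -m crank '[[0.05,0,0,0,0,0,0.5],[0.05,0,0,0,0,0,0.5],[0.02,0,0,0,0,0,0.5],[0.009,0,0,0,0,0,0.5],[0.004,0,0,0,0,0,0.5]]' && python3 -m crank '[[0,0,0,0,0,0,0.5],[0,0,0,0,0,0,0.5],[0.0005,0,0,0,0,0,0.5]]'
```

```text
clock: 6.32
eef_pos: [0.4259, -0.289, 0.0869]
tcp_rot: [0.707, -0.001, 0.707, 0.0]
force: [0.0, 0.1, -1.7]
grip_width: 0.0551
clock: 6.7
eef_pos: [0.4257, -0.2898, 0.0871]
tcp_rot: [0.708, -0.0, 0.707, -0.0]
force: [-0.4, -0.1, -3.2]
grip_width: 0.0553
```

```bash
python3 -m crank '[[0.0015,0,0,0,0,0,0.5],[0.001,0,0,0,0,0,0.5],[0,0,0,0,0,0,0.5]]' && python3 -m crank '[[0,0,0,0,0,0,0.7],[0,0,0,0,0,0,1],[0,0,0,0,0,0,1],[0,0,0,0,0,0,1]]' && python3 -m crank '[[-0.06,0,0,0,0,0,1],[-0.06,0.025,0.02,0,0,0,1],[-0.03,0.05,0.03,0,0,0,1],[0,0.05,0.038,0,0,0,1],[0,0.05,0.038,0,0,0,1]]' && python3 -m crank '[[0,0.05,0.038,0,0,0,1],[0,0.054,0.038,0,0,0,1],[0,0,0,0,0,0,1],[0,0,0,0,0,0,1]]'
python3 - <<'E'
from h import *
p,R,s=pose();C=cam("wrist");im=r.camera("wrist");print(p)
cv2.imwrite("pics/w3.png",im[:,:,::-1])
for n,z in(("red",.11),("blue",.11),("yellow",.11)):
    m=blob(im,n,(0,0,640,480));k,l,st,ce=cv2.connectedComponentsWithStats(m)
    i=1+st[1:,4].argmax();print(n,st[i],ce[i].round(1),bp(C,ce[i],z).round(4))
E
```

```text
clock: 7.08
eef_pos: [0.4256, -0.2896, 0.0846]
tcp_rot: [0.707, -0.0, 0.707, -0.0]
force: [-1.4, 2.8, 5.2]
grip_width: 0.055
clock: 7.58
eef_pos: [0.4251, -0.2894, 0.0836]
tcp_rot: [0.707, 0.0, 0.707, 0.0]
force: [0.1, 0.4, -0.3]
grip_width: 0.0878
clock: 8.2
eef_pos: [0.5491, -0.118, 0.2286]
tcp_rot: [0.708, -0.0, 0.706, -0.0]
force: [0.3, -0.2, 0.1]
grip_width: 0.0883
clock: 8.7
eef_pos: [0.6211, -0.0184, 0.2269]
tcp_rot: [0.707, -0.001, 0.708, 0.0]
force: [-0.3, -0.1, 0.3]
grip_width: 0.0876
[ 0.62112619 -0.01836531  0.22689121]
red [ 291  199   74   82 4546] [327.1 242.4] [ 0.626  -0.0102]
blue [ 449  171   84   89 3545] [487.4 215.9] [0.6058 0.1048]
yellow [362 221   1   2   2] [362.  221.5] [0.6101 0.0148]
```

View pics/w3.png

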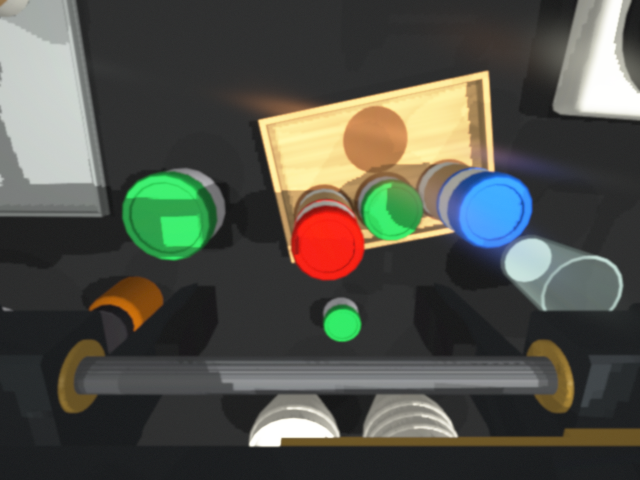

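Red is at (327,242) and the vacated front pad is at (376,140). I'll align 6 mm in x and 8 mm in y, then grip red.

```bash
python3 - <<'E'
from h import *
C=cam("wrist");print("front pad",bp(C,(376,139.5),.005))
E
python3 -m crank '[[0.03,0.008,0.0065,0,0,0,1],[0.05,0,0,0,0,0,1],[0.05,0,0,0,0,0,1],[0.012,0,0,0,0,0,1],[0,0,0,0,0,0,1]]' && python3 -m crank '[[0,0,0,0,0,0,0.5],[0,0,0,0,0,0,0.5],[0,0,0,0,0,0,0.5],[0,0,0,0,0,0,0.5],[0,0,0,0,0,0,0.5]]' && python3 -m crank '[[0,0,0,0,0,0,0.5],[0,0,0,0,0,0,0.5]]'
```

```text
front pad [0.5554073  0.03836584]
clock: 9.38
eef_pos: [0.6275, -0.0114, 0.0855]
tcp_rot: [0.707, 0.0, 0.707, -0.001]
force: [1.2, -0.5, 1.7]
grip_width: 0.088
clock: 10.0
eef_pos: [0.6288, -0.0101, 0.0865]
tcp_rot: [0.708, -0.0, 0.706, 0.0]
force: [0.1, 1.0, 6.2]
grip_width: 0.0555
clock: 10.25
eef_pos: [0.6289, -0.0101, 0.0865]
tcp_rot: [0.708, -0.0, 0.706, 0.0]
force: [-1.1, 1.2, 6.2]
grip_width: 0.0553
```

```bash
python3 -m crank '[[-0.035,0,0,0,0,0,0.5],[-0.05,0,0,0,0,0,0.5],[-0.05,0,0,0,0,0,0.5],[0,-0.03,-0.005,0,0,0,0.5],[0,-0.05,-0.008,0,0,0,0.5]]' && python3 -m crank '[[0,-0.05,-0.008,0,0,0,0.5],[0,-0.05,-0.008,0,0,0,0.5],[0,-0.05,-0.007,0,0,0,0.5],[0,-0.049,-0.007,0,0,0,0.5],[0,0,0,0,0,0,0.5]]' && python3 -m crank '[[0,0,0,0,0,0,0.5],[0.05,0,0,0,0,0,0.5],[0.05,0,0,0,0,0,0.5],[0.02,0,0,0,0,0,0.5],[0.009,0,0,0,0,0,0.5]]' && python3 -m crank '[[0.004,0,0,0,0,0,0.5],[0.001,0,0,0,0,0,0.5],[0.001,0,0,0,0,0,0.5],[0,0,0,0,0,0,0.5]]'
```

```text
clock: 10.88
eef_pos: [0.615, -0.0899, 0.2205]
tcp_rot: [0.707, -0.001, 0.707, 0.001]
force: [-0.4, -0.5, -2.2]
grip_width: 0.0555
clock: 11.5
eef_pos: [0.5834, -0.2926, 0.2188]
tcp_rot: [0.706, 0.001, 0.708, -0.002]
force: [0.2, 0.3, -2.1]
grip_width: 0.0553
clock: 12.12
eef_pos: [0.5849, -0.288, 0.0903]
tcp_rot: [0.707, -0.0, 0.708, 0.001]
force: [-0.0, -0.3, -1.5]
grip_width: 0.0549
clock: 12.62
eef_pos: [0.5855, -0.2897, 0.0864]
tcp_rot: [0.708, -0.0, 0.707, -0.0]
force: [0.4, 0.0, -1.4]
grip_width: 0.0556
```

```bash
python3 -m crank '[[0.0015,0,0,0,0,0,0.5],[0.001,0,0,0,0,0,0.5],[0,0,0,0,0,0,0.5]]' && python3 -m crank '[[0,0,0,0,0,0,0.7],[0,0,0,0,0,0,1],[0,0,0,0,0,0,1],[0,0,0,0,0,0,1]]' && python3 -m crank '[[-0.06,0,0,0,0,0,1],[-0.06,0.02,0.0,0,0,0,1],[-0.022,0.05,0.002,0,0,0,1],[0,0.058,0.003,0,0,0,1],[0,0.058,0.003,0,0,0,1]]' && python3 -m crank '[[0,0.058,0.003,0,0,0,1],[0,0.058,0.003,0,0,0,1],[0,0.058,0.004,0,0,0,1],[0,0.038,0,0,0,0,1],[0,0,0,0,0,0,1]]' && python3 -m crank '[[0,0,0,0,0,0,1]]'
python3 - <<'E'
from h import *
p,R,s=pose();C=cam("wrist");im=r.camera("wrist");print(p)
cv2.imwrite("pics/w4.png",im[:,:,::-1])
for n,z in(("blue",.11),):
    m=blob(im,n,(0,0,640,480));k,l,st,ce=cv2.connectedComponentsWithStats(m)
    i=1+st[1:,4].argmax();print(n,st[i],ce[i].round(1),bp(C,ce[i],z).round(4))
E
```

```text
clock: 13.0
eef_pos: [0.586, -0.2897, 0.0856]
tcp_rot: [0.708, -0.0, 0.706, -0.0]
force: [-3.3, 2.9, 7.4]
grip_width: 0.0554
clock: 13.5
eef_pos: [0.5849, -0.2893, 0.0827]
tcp_rot: [0.707, 0.0, 0.707, 0.0]
force: [0.3, -1.0, 0.9]
grip_width: 0.0878
clock: 14.12
eef_pos: [0.5933, -0.1023, 0.225]
tcp_rot: [0.708, 0.0, 0.707, -0.0]
force: [-0.3, 0.0, 0.4]
grip_width: 0.0883
clock: 14.75
eef_pos: [0.6028, 0.1111, 0.224]
tcp_rot: [0.707, -0.001, 0.707, 0.002]
force: [0.2, 0.1, 0.3]
grip_width: 0.0881
clock: 14.88
eef_pos: [0.6029, 0.1079, 0.224]
tcp_rot: [0.707, -0.0, 0.707, -0.0]
force: [-0.3, -0.0, -0.6]
grip_width: 0.088
[0.60292037 0.1079264  0.2240161 ]
blue [ 283  196   75   77 4556] [319.3 234.5] [0.601  0.1103]
```

View pics/w4.png

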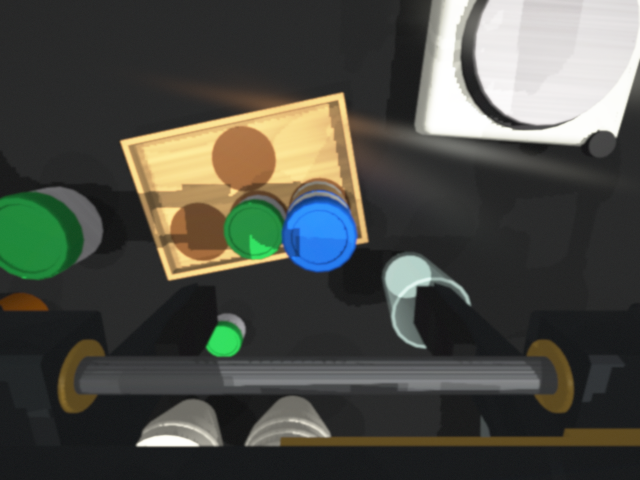

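Blue is at (319,234), centred. The front pad (244,157) and right pad (198,231) are vacated, and the beaker (base at 407,277) is clear of the left finger.

```bash
python3 - <<'E'
from h import *
C=cam("wrist");print("front",bp(C,(244,157.5),.005),"right~",bp(C,(198,231),.005),"beaker",bp(C,(407,277),0.0),"tin",bp(C,(255,229),.045))
E
python3 -m crank '[[0.03,0.002,0,0,0,0,1],[0.05,0,0,0,0,0,1],[0.05,0,0,0,0,0,1],[0.0085,0,0,0,0,0,1],[0,0,0,0,0,0,1]]' && python3 -m crank '[[0,0,0,0,0,0,0.5],[0,0,0,0,0,0,0.5],[0,0,0,0,0,0,0.5],[0,0,0,0,0,0,0.5],[0,0,0,0,0,0,0.5]]' && python3 -m crank '[[0,0,0,0,0,0,0.5],[0,0,0,0,0,0,0.5]]'  && python3 -m crank '[[-0.035,0,0,0,0,0,0.5],[-0.05,0,0,0,0,0,0.5],[-0.05,0,0,0,0,0,0.5],[0,-0.04,-0.01,0,0,0,0.5],[0,-0.05,-0.01,0,0,0,0.5]]' && python3 -m crank '[[0,-0.055,-0.013,0,0,0,0.5],[0,-0.055,-0.013,0,0,0,0.5],[0,-0.055,-0.013,0,0,0,0.5],[0,-0.055,-0.013,0,0,0,0.5],[0,-0.055,-0.013,0,0,0,0.5]]' && python3 -m crank '[[0,-0.034,-0.012,0,0,0,0.5],[0,0,0,0,0,0,0.5],[0,0,0,0,0,0,0.5]]'
```

```text
front [0.55439153 0.03814076] right~ [ 0.6278303  -0.01301563] beaker [0.68052056 0.2053608 ] tin [0.61476155 0.05224549]
clock: 15.55
eef_pos: [0.6033, 0.1094, 0.0861]
tcp_rot: [0.707, 0.0, 0.707, -0.001]
force: [1.0, -0.6, 0.7]
grip_width: 0.0882
clock: 16.18
eef_pos: [0.6036, 0.1106, 0.0868]
tcp_rot: [0.708, -0.0, 0.707, 0.0]
force: [-0.8, -0.4, 6.0]
grip_width: 0.0552
clock: 16.42
eef_pos: [0.6036, 0.1106, 0.0868]
tcp_rot: [0.708, -0.0, 0.707, 0.0]
force: [-1.5, 0.3, 5.7]
grip_width: 0.0553
clock: 17.05
eef_pos: [0.5827, 0.0204, 0.2208]
tcp_rot: [0.707, -0.001, 0.707, 0.001]
force: [0.9, -0.9, -4.0]
grip_width: 0.0555
clock: 17.68
eef_pos: [0.5167, -0.2558, 0.2195]
tcp_rot: [0.707, 0.0, 0.708, 0.0]
force: [0.8, -0.3, -2.6]
grip_width: 0.0552
clock: 18.05
eef_pos: [0.5056, -0.2878, 0.2197]
tcp_rot: [0.707, 0.001, 0.708, 0.0]
force: [0.2, 0.3, -2.7]
grip_width: 0.0551
```

```bash
python3 -m crank '[[0.05,0,0,0,0,0,0.5],[0.05,0,0,0,0,0,0.5],[0.02,0,0,0,0,0,0.5],[0.009,0,0,0,0,0,0.5],[0.004,0,0,0,0,0,0.5]]' && python3 -m crank '[[0.001,0,0,0,0,0,0.5],[0.001,0,0,0,0,0,0.5],[0,0,0,0,0,0,0.5]]' && python3 -m crank '[[0,0,0,0,0,0,0.7],[0,0,0,0,0,0,1],[0,0,0,0,0,0,1],[0,0,0,0,0,0,1]]' && python3 -m crank '[[-0.06,0,0,0,0,0,1],[-0.06,0.02,0.01,0,0,0,1],[0,0.05,0.02,0,0,0,1],[0,0.055,0.02,0,0,0,1],[0,0.055,0.02,0,0,0,1]]' && python3 -m crank '[[0,0.055,0.02,0,0,0,1],[0,0.055,0.02,0,0,0,1],[0,0.05,0.001,0,0,0,1],[0,0,0,0,0,0,1],[0,0,0,0,0,0,1]]'
python3 - <<'E'
from h import *
p,R,s=pose();C=cam("wrist");im=r.camera("wrist");print(p)
t=r.camera("top")
cv2.imwrite("pics/w5.png",np.hstack([im,t])[:,:,::-1][::1,:]);
v=cv2.resize(np.hstack([im,t]),(800,300),interpolation=cv2.INTER_AREA);cv2.imwrite("pics/v5.png",v[:,:,::-1])
m=blob(im,"green",(150,100,480,300));k,l,st,ce=cv2.connectedComponentsWithStats(m)
i=1+st[1:,4].argmax();print(st[i],ce[i].round(1),bp(C,ce[i],.045).round(4))
E
```

```text
clock: 18.68
eef_pos: [0.5073, -0.2888, 0.0888]
tcp_rot: [0.708, -0.001, 0.706, -0.0]
force: [0.0, -0.6, -3.0]
grip_width: 0.0551
clock: 19.05
eef_pos: [0.5065, -0.289, 0.0866]
tcp_rot: [0.708, -0.0, 0.707, -0.0]
force: [0.6, 0.1, -3.0]
grip_width: 0.0552
clock: 19.55
eef_pos: [0.5062, -0.2886, 0.0859]
tcp_rot: [0.707, -0.0, 0.707, -0.0]
force: [0.4, 0.6, -0.1]
grip_width: 0.0874
clock: 20.18
eef_pos: [0.5763, -0.1076, 0.2048]
tcp_rot: [0.707, 0.0, 0.707, -0.0]
force: [-0.1, 0.5, 0.5]
grip_width: 0.088
clock: 20.8
eef_pos: [0.6166, 0.0508, 0.2041]
tcp_rot: [0.707, -0.001, 0.707, 0.0]
force: [0.2, -0.3, -0.1]
grip_width: 0.0884
[0.61663493 0.05076523 0.20413097]
[ 284  188   65   64 3252] [316.  220.2] [0.6153 0.0508]
```

View pics/v5.png

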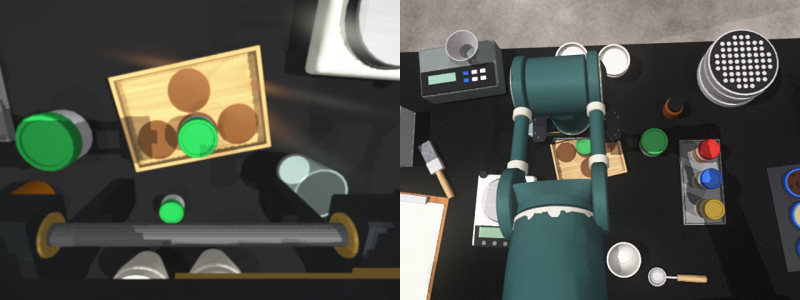

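The three canisters stand in a row in the tray (red 707,150; blue 710,178; yellow 713,208 in the right half). The tin stands alone at (198,137) in the left half, under the gripper, with all three pads bare. I'll grip the tin.

```bash
python3 - <<'E'
from h import *
C=cam("wrist")
for n,u in dict(left=(381,198),right=(251,224),front=(302,145)).items(): print(n,bp(C,u,.005).round(4))
im=cv2.imread("pics/top0.png")
K=cam("top");E=[bp(K,(x,y),.064) for x,y in((131,320),(201,320))]
g=cv2.cvtColor(im,cv2.COLOR_BGR2GRAY)[270:370,115:220]
c=cv2.HoughCircles(cv2.resize(g,None,fx=4,fy=4),cv2.HOUGH_GRADIENT,1,100,param1=100,param2=25,minRadius=120,maxRadius=165)
for a in c[0][:3]: print("pan",a,bp(K,(115+a[0]/4,270+a[1]/4),.064))
E
python3 -m crank '[[0.05,0,-0.001,0,0,0,1],[0.05,0,0,0,0,0,1],[0.05,0,0,0,0,0,1],[0.025,0,0,0,0,0,1],[0.009,0,0,0,0,0,1]]' && python3 -m crank '[[0,0,0,0,0,0,1],[0,0,0,0,0,0,0.5],[0,0,0,0,0,0,0.5],[0,0,0,0,0,0,0.5],[0,0,0,0,0,0,0.5]]' && python3 -m crank '[[0,0,0,0,0,0,0.5],[0,0,0,0,0,0,0.5],[0,0,0,0,0,0,0.5]]'
```

```text
left [0.6039 0.1108]
right [ 0.629  -0.0125]
front [0.5557 0.0372]
pan [199.5 197.5 148.3] [0.46644891 0.28090595]
clock: 21.52
eef_pos: [0.6142, 0.0493, 0.0182]
tcp_rot: [0.706, 0.001, 0.708, -0.001]
force: [0.1, 0.4, -0.1]
grip_width: 0.0881
clock: 22.15
eef_pos: [0.6163, 0.0511, 0.0211]
tcp_rot: [0.708, -0.0, 0.707, 0.0]
force: [-0.9, 0.1, 2.0]
grip_width: 0.0554
clock: 22.52
eef_pos: [0.6163, 0.0511, 0.0211]
tcp_rot: [0.707, 0.0, 0.707, 0.0]
force: [-1.0, 0.4, 6.2]
grip_width: 0.0555
```

```bash
python3 -m crank '[[-0.03,0,0,0,0,0,0.5],[-0.05,0,0,0,0,0,0.5],[-0.05,0,0,0,0,0,0.5],[-0.03,0.03,-0.02,0,0,0,0.5],[0,0.04,-0.028,0,0,0,0.5]]' && python3 -m crank '[[0,0.05,-0.034,0,0,0,0.5],[0,0.05,-0.034,0,0,0,0.5],[0,0.05,-0.034,0,0,0,0.5],[0,0.01,0,0,0,0,0.5],[0,0,0,0,0,0,0.5]]' && python3 -m crank '[[0,0,0,0,0,0,0.5]]'
python3 - <<'E'
from h import *
p,R,s=pose();C=cam("wrist");im=r.camera("wrist");print(p)
a=np.linspace(0,2*np.pi,60)
q=np.array([proj(C,(.4665+.06*np.cos(t),.2805+.06*np.sin(t),.064)) for t in a]).astype(int)
cv2.polylines(im,[q],True,(255,0,0),1);cv2.imwrite("pics/w6.png",im[:,:,::-1])
E
```

```text
clock: 23.15
eef_pos: [0.5699, 0.1213, 0.1837]
tcp_rot: [0.709, 0.001, 0.705, -0.0]
force: [-0.5, 0.5, -0.6]
grip_width: 0.0556
clock: 23.78
eef_pos: [0.4657, 0.2812, 0.1799]
tcp_rot: [0.707, -0.001, 0.707, 0.0]
force: [0.0, 1.3, -0.9]
grip_width: 0.0555
clock: 23.9
eef_pos: [0.4665, 0.2798, 0.18]
tcp_rot: [0.707, 0.0, 0.707, -0.001]
force: [0.5, -0.1, -1.3]
grip_width: 0.0552
[0.46647597 0.2798387  0.17995791]
```

View pics/w6.png

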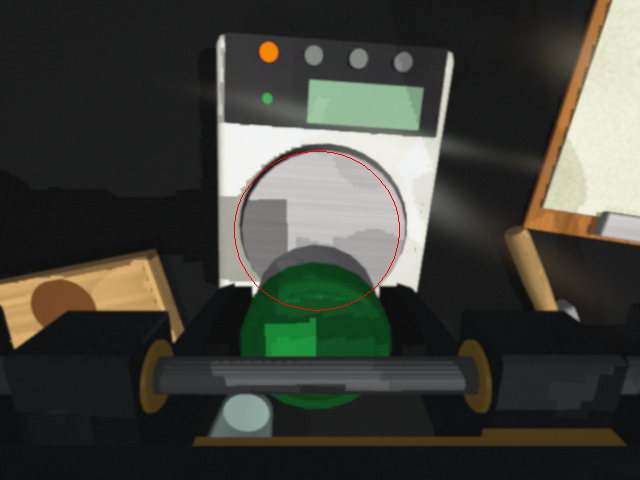

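The predicted ring (red) is about 6 px left of the real pan (light disc spans u≈241–404). I'll shift +3 mm in y and set the tin down.

```bash
python3 -m crank '[[0.03,0.003,-0.0005,0,0,0,0.5],[0.04,0,0,0,0,0,0.5],[0.02,0,0,0,0,0,0.5],[0.005,0,0,0,0,0,0.5],[0.003,0,0,0,0,0,0.5]]' && python3 -m crank '[[0.001,0,0,0,0,0,0.5],[0,0,0,0,0,0,0.5],[0,0,0,0,0,0,0.5]]'
```

```text
clock: 24.58
eef_pos: [0.4662, 0.2835, 0.0827]
tcp_rot: [0.707, 0.001, 0.707, -0.0]
force: [-0.6, 0.2, -2.0]
grip_width: 0.0555
clock: 24.95
eef_pos: [0.4657, 0.2843, 0.082]
tcp_rot: [0.708, 0.0, 0.707, 0.0]
force: [-0.6, -0.9, -1.1]
grip_width: 0.0555
```

```bash
python3 -m crank '[[0.001,0,0,0,0,0,0.5],[0.0007,0,0,0,0,0,0.5],[0,0,0,0,0,0,0.5]]' && python3 -m crank '[[0,0,0,0,0,0,0.6],[0,0,0,0,0,0,0.8],[0,0,0,0,0,0,1],[0,0,0,0,0,0,1]]' && python3 -m crank '[[-0.05,0,0,0,0,0,1],[-0.06,0,0,0,0,0,1],[-0.035,-0.03,0,0,0,0,1],[0,-0.05,0.005,0,0,0,1],[0,-0.05,0.005,0,0,0,1]]' && python3 -m crank '[[0,-0.06,0.005,0,0,0,1],[0,-0.06,0.005,0,0,0,1],[0,-0.06,0.005,0,0,0,1],[0,-0.06,0.005,0,0,0,1],[0,-0.06,0.005,0,0,0,1]]' && python3 -m crank '[[0,-0.06,0.005,0,0,0,1],[0,-0.06,0,0,0,0,1],[0,-0.024,0,0,0,0,1],[0,0,0,0,0,0,1],[0,0,0,0,0,0,1]]'
python3 - <<'E'
from h import *
p,R,s=pose();C=cam("wrist");im=r.camera("wrist");print(p)
t=r.camera("top");cv2.imwrite("pics/top6.png",t[:,:,::-1])
v=cv2.resize(np.hstack([im,t]),(800,300),interpolation=cv2.INTER_AREA);cv2.imwrite("pics/v7.png",v[:,:,::-1])
for n in("red","blue","yellow"):
    m=blob(im,n,(0,0,640,480));k,l,st,ce=cv2.connectedComponentsWithStats(m)
    i=1+st[1:,4].argmax();print(n,st[i],ce[i].round(1),bp(C,ce[i],.109).round(4))
E
```

```text
clock: 25.32
eef_pos: [0.4653, 0.2841, 0.08]
tcp_rot: [0.707, -0.0, 0.707, 0.0]
force: [-1.8, -0.8, 3.3]
grip_width: 0.0553
clock: 25.82
eef_pos: [0.4652, 0.2839, 0.0793]
tcp_rot: [0.707, -0.0, 0.707, -0.0]
force: [-0.1, 0.9, 0.7]
grip_width: 0.0832
clock: 26.45
eef_pos: [0.4757, 0.153, 0.2256]
tcp_rot: [0.708, -0.0, 0.706, 0.001]
force: [0.3, -1.3, 0.4]
grip_width: 0.0882
clock: 27.08
eef_pos: [0.5002, -0.1481, 0.2247]
tcp_rot: [0.707, 0.0, 0.707, -0.0]
force: [0.4, 0.7, 0.7]
grip_width: 0.0879
clock: 27.7
eef_pos: [0.5052, -0.2887, 0.2243]
tcp_rot: [0.707, 0.0, 0.707, 0.001]
force: [1.0, 0.2, 0.1]
grip_width: 0.088
[ 0.50524617 -0.28870426  0.22430148]
red [ 280  293   71   65 3742] [314.7 326.8] [ 0.5792 -0.2894]
blue [   0   43   47   97 1670] [27.8 94.1] [ 0.4089 -0.4759]
yellow [ 274   77   82   87 5519] [314.8 120.2] [ 0.4248 -0.2895]
```

View pics/v7.png

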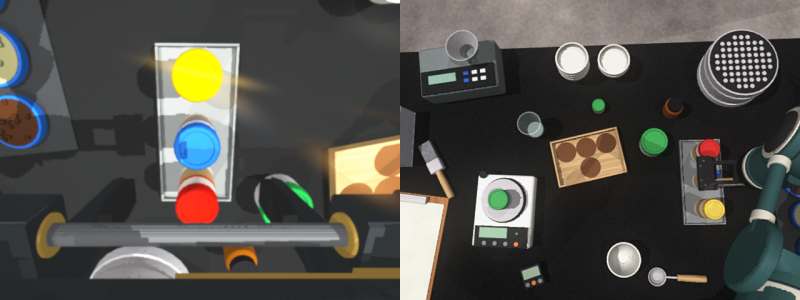

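Tin is on the pan (497,199 in the right half); the canisters stand in the tray. I'll check the tin's centring numerically.

Run:
```python
from h import *
K=cam("top");im=cv2.imread("pics/top6.png")[:,:,::-1].copy()
m=blob(im,"green",(120,280,205,365),150);k,l,st,ce=cv2.connectedComponentsWithStats(m)
i=1+st[1:,4].argmax();print(st[i],ce[i],bp(K,ce[i],.104))
a=np.linspace(0,2*np.pi,60);b=cv2.resize(im[270:400,110:225],None,fx=5,fy=5,interpolation=cv2.INTER_CUBIC)
for c,col in(((.4665,.2805),(255,0,0)),((.4655,.284),(0,0,255))):
    q=np.array([proj(K,(c[0]+.06*np.cos(t),c[1]+.06*np.sin(t),.064)) for t in a]);cv2.polylines(b,[((q-[110,270])*5).astype(int)],True,col,1)
cv2.imwrite("pics/c8.png",b[:,:,::-1])
```

```text
Traceback (most recent call last):
ValueError: attempt to get argmax of an empty sequence
```

Run:
```python
from h import *
K=cam("top");im=cv2.imread("pics/top6.png")[:,:,::-1].copy()
print(cv2.cvtColor(im,cv2.COLOR_RGB2HSV)[318,155])
HUE["green"]=[(40,90)]
m=blob(im,"green",(120,285,205,355),110);k,l,st,ce=cv2.connectedComponentsWithStats(m)
a=np.linspace(0,2*np.pi,60);b=cv2.resize(im[270:390,110:225],None,fx=5,fy=5,interpolation=cv2.INTER_CUBIC)
for c,col in(((.4665,.2805),(255,0,0)),((.4655,.284),(0,0,255))):
    q=np.array([proj(K,(c[0]+.06*np.cos(t),c[1]+.06*np.sin(t),.064)) for t in a]);cv2.polylines(b,[((q-[110,270])*5).astype(int)],True,col,1)
cv2.imwrite("pics/c8.png",b[:,:,::-1])
if k>1: i=1+st[1:,4].argmax();print(st[i],ce[i],bp(K,ce[i],.104))
```

```text
[ 66 135 182]
[141 303  33  32 818] [156.64669927 318.75427873] [0.4673527  0.28170529]
```

View pics/c8.png

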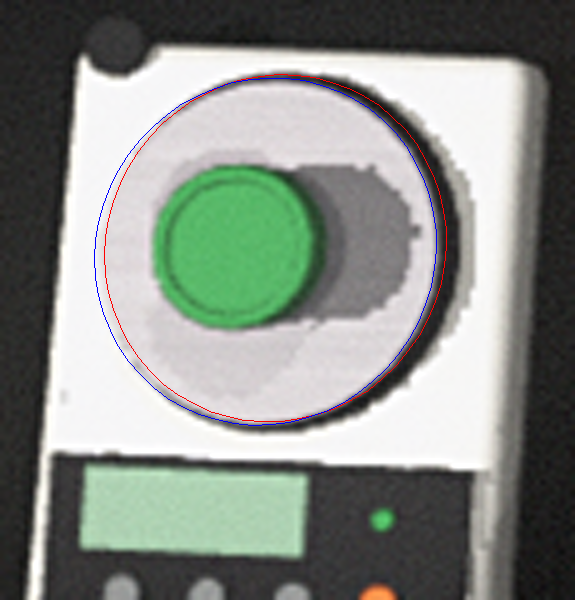

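Tin is centred on the pan within about 2 mm. Now I'll return blue, re-gripping it where I released it.

```bash
python3 -m crank '[[0.03,0,0.001,0,0,0,1],[0.05,0,0,0,0,0,1],[0.05,0,0,0,0,0,1],[0.0075,0,0,0,0,0,1],[0,0,0,0,0,0,1]]' && python3 -m crank '[[0,0,0,0,0,0,0.5],[0,0,0,0,0,0,0.5],[0,0,0,0,0,0,0.5],[0,0,0,0,0,0,0.5],[0,0,0,0,0,0,0.5]]' && python3 -m crank '[[0,0,0,0,0,0,0.5],[0,0,0,0,0,0,0.5]]'  && python3 -m crank '[[-0.035,0,0,0,0,0,0.5],[-0.05,0,0,0,0,0,0.5],[-0.05,0,0,0,0,0,0.5],[0,0.03,0.01,0,0,0,0.5],[0,0.05,0.012,0,0,0,0.5]]' && python3 -m crank '[[0,0.05,0.012,0,0,0,0.5],[0,0.05,0.012,0,0,0,0.5],[0,0.05,0.012,0,0,0,0.5],[0,0.05,0.012,0,0,0,0.5],[0,0.05,0.012,0,0,0,0.5]]' && python3 -m crank '[[0,0.05,0.012,0,0,0,0.5],[0,0.02,0.003,0,0,0,0.5],[0,0,0,0,0,0,0.5],[0,0,0,0,0,0,0.5],[0,0,0,0,0,0,0.5]]'
```

```text
clock: 28.42
eef_pos: [0.5068, -0.2894, 0.0878]
tcp_rot: [0.707, -0.0, 0.707, 0.0]
force: [-0.3, 0.5, 0.9]
grip_width: 0.0881
clock: 29.05
eef_pos: [0.5069, -0.2902, 0.088]
tcp_rot: [0.708, -0.0, 0.707, -0.0]
force: [-1.0, 2.4, 5.6]
grip_width: 0.0555
clock: 29.3
eef_pos: [0.5069, -0.2901, 0.0881]
tcp_rot: [0.708, -0.0, 0.707, -0.0]
force: [-0.3, 2.0, 5.6]
grip_width: 0.0557
clock: 29.92
eef_pos: [0.5284, -0.2106, 0.2223]
tcp_rot: [0.707, 0.001, 0.707, -0.001]
force: [0.5, 1.3, -2.8]
grip_width: 0.055
clock: 30.55
eef_pos: [0.5878, 0.0413, 0.2208]
tcp_rot: [0.706, -0.0, 0.708, -0.0]
force: [1.6, -0.1, -2.5]
grip_width: 0.0554
clock: 31.18
eef_pos: [0.6031, 0.1084, 0.222]
tcp_rot: [0.707, 0.0, 0.707, -0.001]
force: [0.0, -0.1, -3.2]
grip_width: 0.0554
```

```bash
python3 -m crank '[[0.05,0.0022,0.001,0,0,0,0.5],[0.05,0,0,0,0,0,0.5],[0.02,0,0,0,0,0,0.5],[0.008,0,0,0,0,0,0.5],[0.003,0,0,0,0,0,0.5]]' && python3 -m crank '[[0,0,0,0,0,0,0.5],[0,0,0,0,0,0,0.5]]'
```

```text
clock: 31.8
eef_pos: [0.6056, 0.112, 0.0924]
tcp_rot: [0.708, 0.0, 0.706, -0.0]
force: [0.2, 0.7, -1.9]
grip_width: 0.0555
clock: 32.05
eef_pos: [0.6055, 0.1124, 0.0928]
tcp_rot: [0.708, 0.0, 0.706, 0.0]
force: [-0.1, 0.1, -2.5]
grip_width: 0.0553
```

```bash
python3 -m crank '[[0.0015,-0.0014,-0.0012,0,0,0,0.5],[0.001,0,0,0,0,0,0.5],[0.001,0,0,0,0,0,0.5],[0,0,0,0,0,0,0.5]]' && python3 -m crank '[[0.001,0,0,0,0,0,0.5],[0,0,0,0,0,0,0.5]]'
```

```text
clock: 32.55
eef_pos: [0.6038, 0.1108, 0.0891]
tcp_rot: [0.708, -0.0, 0.707, 0.0]
force: [-1.9, -1.6, 5.0]
grip_width: 0.0554
clock: 32.8
eef_pos: [0.6042, 0.1108, 0.0891]
tcp_rot: [0.708, -0.0, 0.706, 0.0]
force: [-3.3, -0.4, 10.0]
grip_width: 0.0555
```

```bash
python3 -m crank '[[-0.001,0,0,0,0,0,0.5],[0,0,0,0,0,0,0.7],[0,0,0,0,0,0,1],[0,0,0,0,0,0,1],[0,0,0,0,0,0,1]]' && python3 -m crank '[[-0.055,0,0,0,0,0,1],[-0.06,0,0,0,0,0,1],[-0.02,-0.04,-0.002,0,0,0,1],[0,-0.055,-0.003,0,0,0,1],[0,-0.055,-0.003,0,0,0,1]]' && python3 -m crank '[[0,-0.055,-0.003,0,0,0,1],[0,-0.055,-0.003,0,0,0,1],[0,-0.055,-0.003,0,0,0,1],[0,-0.055,-0.002,0,0,0,1],[0,-0.03,0,0,0,0,1]]' && python3 -m crank '[[0,0,0,0,0,0,1],[0,0,0,0,0,0,1],[0,0,0,0,0,0,1]]'
```

```text
clock: 33.42
eef_pos: [0.603, 0.1107, 0.0873]
tcp_rot: [0.707, -0.0, 0.707, 0.0]
force: [-0.5, 0.8, 0.3]
grip_width: 0.0877
clock: 34.05
eef_pos: [0.5953, -0.0404, 0.2234]
tcp_rot: [0.708, -0.001, 0.707, 0.0]
force: [-0.4, 0.1, -0.4]
grip_width: 0.0881
clock: 34.67
eef_pos: [0.5835, -0.2921, 0.2224]
tcp_rot: [0.707, 0.001, 0.707, -0.001]
force: [-0.3, -0.1, 0.5]
grip_width: 0.0881
clock: 35.05
eef_pos: [0.5842, -0.2879, 0.2225]
tcp_rot: [0.707, -0.0, 0.707, 0.001]
force: [0.1, -0.1, 0.2]
grip_width: 0.0882
```

```bash
python3 -m crank '[[0.03,0,0,0,0,0,1],[0.05,0,0,0,0,0,1],[0.05,0,0,0,0,0,1],[0.005,0,0,0,0,0,1],[0,0,0,0,0,0,1]]' && python3 -m crank '[[0,0,0,0,0,0,0.5],[0,0,0,0,0,0,0.5],[0,0,0,0,0,0,0.5],[0,0,0,0,0,0,0.5],[0,0,0,0,0,0,0.5]]' && python3 -m crank '[[0,0,0,0,0,0,0.5],[0,0,0,0,0,0,0.5]]'  && python3 -m crank '[[-0.035,0,0,0,0,0,0.5],[-0.05,0,0,0,0,0,0.5],[-0.05,0,0,0,0,0,0.5],[0,0.03,0.005,0,0,0,0.5],[0,0.05,0.008,0,0,0,0.5]]' && python3 -m crank '[[0,0.05,0.008,0,0,0,0.5],[0,0.05,0.008,0,0,0,0.5],[0,0.05,0.008,0,0,0,0.5],[0,0.049,0.007,0,0,0,0.5],[0,0,0,0,0,0,0.5]]' && python3 -m crank '[[0,0,0,0,0,0,0.5],[0.05,0,0,0,0,0,0.5],[0.05,0,0,0,0,0,0.5],[0.02,0,0,0,0,0,0.5],[0.007,0,0,0,0,0,0.5]]' && python3 -m crank '[[0,0,0,0,0,0,0.5],[0,0,0,0,0,0,0.5]]'
```

```text
clock: 35.67
eef_pos: [0.5848, -0.2888, 0.0886]
tcp_rot: [0.707, -0.001, 0.707, 0.0]
force: [0.7, 0.4, 1.2]
grip_width: 0.088
clock: 36.3
eef_pos: [0.5846, -0.2895, 0.0886]
tcp_rot: [0.708, -0.0, 0.707, -0.0]
force: [0.2, 1.3, 4.9]
grip_width: 0.0553
clock: 36.55
eef_pos: [0.5847, -0.2895, 0.0886]
tcp_rot: [0.708, -0.0, 0.707, -0.0]
force: [-0.5, 1.3, 5.1]
grip_width: 0.0555
clock: 37.17
eef_pos: [0.5969, -0.2099, 0.2226]
tcp_rot: [0.707, 0.001, 0.707, -0.001]
force: [1.7, 1.0, -2.9]
grip_width: 0.0552
clock: 37.8
eef_pos: [0.6275, -0.0068, 0.2211]
tcp_rot: [0.706, -0.001, 0.708, 0.002]
force: [0.7, -0.0, -2.1]
grip_width: 0.0554
clock: 38.42
eef_pos: [0.6273, -0.0112, 0.0943]
tcp_rot: [0.706, 0.0, 0.708, -0.0]
force: [-0.6, 0.2, -1.5]
grip_width: 0.0556
clock: 38.67
eef_pos: [0.6299, -0.0105, 0.0979]
tcp_rot: [0.709, -0.0, 0.706, -0.0]
force: [0.2, 0.2, -1.6]
grip_width: 0.0553
```

Red is 8 mm above contact (expected TCP z ≈ 0.0896).

```bash
python3 -m crank '[[0.004,-0.0003,-0.001,0,0,0,0.5],[0.0025,0,0,0,0,0,0.5],[0.001,0,0,0,0,0,0.5],[0,0,0,0,0,0,0.5]]' && python3 -m crank '[[0.001,0,0,0,0,0,0.5],[0,0,0,0,0,0,0.5]]'
```

```text
clock: 39.17
eef_pos: [0.6278, -0.0104, 0.0897]
tcp_rot: [0.708, -0.0, 0.707, 0.0]
force: [-2.1, 1.5, 5.7]
grip_width: 0.0557
clock: 39.42
eef_pos: [0.6281, -0.0105, 0.0897]
tcp_rot: [0.708, -0.0, 0.706, 0.0]
force: [-3.1, 0.5, 10.6]
grip_width: 0.0557
```

```bash
python3 -m crank '[[-0.001,0,0,0,0,0,0.5],[0,0,0,0,0,0,0.7],[0,0,0,0,0,0,1],[0,0,0,0,0,0,1],[0,0,0,0,0,0,1]]' && python3 -m crank '[[-0.055,0,0,0,0,0,1],[-0.06,0,0,0,0,0,1],[-0.02,-0.03,-0.02,0,0,0,1],[0,-0.04,-0.03,0,0,0,1],[0,-0.04,-0.03,0,0,0,1]]' && python3 -m crank '[[0,-0.04,-0.03,0,0,0,1],[0,-0.04,-0.03,0,0,0,1],[0,-0.04,-0.03,0,0,0,1],[0,-0.049,-0.033,0,0,0,1],[0,0,0,0,0,0,1]]' && python3 -m crank '[[0,0,0,0,0,0,1],[0,0,0,0,0,0,1]]'
```

```text
clock: 40.05
eef_pos: [0.627, -0.0105, 0.0878]
tcp_rot: [0.707, -0.0, 0.707, 0.0]
force: [0.7, -0.4, 0.9]
grip_width: 0.0876
clock: 40.67
eef_pos: [0.5466, -0.1215, 0.2238]
tcp_rot: [0.708, -0.001, 0.707, 0.0]
force: [-0.2, -0.5, -0.1]
grip_width: 0.0882
clock: 41.3
eef_pos: [0.4221, -0.2923, 0.2232]
tcp_rot: [0.707, 0.002, 0.707, -0.002]
force: [0.7, 0.8, -0.2]
grip_width: 0.088
clock: 41.55
eef_pos: [0.4248, -0.2885, 0.223]
tcp_rot: [0.707, -0.0, 0.707, 0.001]
force: [0.2, -0.5, -0.2]
grip_width: 0.0885
```

```bash
python3 -m crank '[[0.03,0,0.0005,0,0,0,1],[0.05,0,0,0,0,0,1],[0.05,0,0,0,0,0,1],[0.005,0,0,0,0,0,1],[0,0,0,0,0,0,1]]' && python3 -m crank '[[0,0,0,0,0,0,0.5],[0,0,0,0,0,0,0.5],[0,0,0,0,0,0,0.5],[0,0,0,0,0,0,0.5],[0,0,0,0,0,0,0.5]]' && python3 -m crank '[[0,0,0,0,0,0,0.5],[0,0,0,0,0,0,0.5]]'  && python3 -m crank '[[-0.035,0,0,0,0,0,0.5],[-0.05,0,0,0,0,0,0.5],[-0.05,0,0,0,0,0,0.5],[0,0.03,0.012,0,0,0,0.5],[0,0.05,0.02,0,0,0,0.5]]' && python3 -m crank '[[0,0.05,0.02,0,0,0,0.5],[0,0.05,0.02,0,0,0,0.5],[0,0.05,0.02,0,0,0,0.5],[0,0.05,0.02,0,0,0,0.5],[0,0.048,0.018,0,0,0,0.5]]' && python3 -m crank '[[0,0,0,0,0,0,0.5],[0,0,0,0,0,0,0.5],[0.05,0,0,0,0,0,0.5],[0.05,0,0,0,0,0,0.5],[0.024,0,0,0,0,0,0.5]]' && python3 -m crank '[[0,0,0,0,0,0,0.5],[0,0,0,0,0,0,0.5]]'
```

```text
clock: 42.18
eef_pos: [0.4256, -0.2892, 0.0888]
tcp_rot: [0.707, -0.001, 0.707, 0.001]
force: [1.0, -0.1, 0.5]
grip_width: 0.0881
clock: 42.8
eef_pos: [0.4251, -0.2898, 0.0889]
tcp_rot: [0.707, -0.0, 0.707, -0.0]
force: [-0.5, 1.7, 5.9]
grip_width: 0.0554
clock: 43.05
eef_pos: [0.4251, -0.2898, 0.0889]
tcp_rot: [0.707, -0.0, 0.707, -0.0]
force: [-0.3, 1.3, 4.9]
grip_width: 0.0554
clock: 43.68
eef_pos: [0.4566, -0.21, 0.2233]
tcp_rot: [0.707, 0.001, 0.707, -0.001]
force: [-0.1, 0.4, -4.0]
grip_width: 0.0556
clock: 44.3
eef_pos: [0.5543, 0.04, 0.2219]
tcp_rot: [0.706, -0.0, 0.708, -0.0]
force: [0.6, -0.2, -2.2]
grip_width: 0.0554
clock: 44.92
eef_pos: [0.5514, 0.0366, 0.0954]
tcp_rot: [0.705, 0.0, 0.709, -0.001]
force: [0.7, -0.1, -2.8]
grip_width: 0.0555
clock: 45.18
eef_pos: [0.5553, 0.0375, 0.1002]
tcp_rot: [0.708, 0.0, 0.707, -0.0]
force: [0.2, -0.2, -3.3]
grip_width: 0.0552
```

Contact is expected at z ≈ 0.0899.

```bash
python3 -m crank '[[0.006,0.001,0.0003,0,0,0,0.5],[0.003,0,0,0,0,0,0.5],[0.001,0,0,0,0,0,0.5],[0,0,0,0,0,0,0.5]]' && python3 -m crank '[[0.001,0,0,0,0,0,0.5],[0,0,0,0,0,0,0.5]]'
```

```text
clock: 45.68
eef_pos: [0.5555, 0.0395, 0.09]
tcp_rot: [0.708, -0.0, 0.707, 0.0]
force: [-0.5, -0.1, 3.2]
grip_width: 0.0555
clock: 45.92
eef_pos: [0.5559, 0.0396, 0.09]
tcp_rot: [0.708, -0.0, 0.706, 0.0]
force: [-3.4, 1.3, 8.3]
grip_width: 0.0555
```

```bash
python3 -m crank '[[-0.001,0,0,0,0,0,0.5],[0,0,0,0,0,0,0.7],[0,0,0,0,0,0,1],[0,0,0,0,0,0,1],[0,0,0,0,0,0,1]]' && python3 -m crank '[[-0.055,0,0,0,0,0,1],[-0.06,0,0,0,0,0,1],[-0.02,-0.03,-0.01,0,0,0,1],[0,-0.05,-0.02,0,0,0,1],[0,-0.05,-0.02,0,0,0,1]]' && python3 -m crank '[[0,-0.05,-0.02,0,0,0,1],[0,-0.05,-0.02,0,0,0,1],[0,-0.05,-0.02,0,0,0,1],[0,-0.05,-0.02,0,0,0,1],[0,0,0,0,0,0,1]]' && python3 -m crank '[[0,0,0,0,0,0,1],[0,0,0,0,0,0,1]]'
python3 - <<'E'
from h import *
C=cam("top");im=r.camera("top");s=r.camera("side");cv2.imwrite("pics/top9.png",im[:,:,::-1])
HUE["green"]=[(40,90)]
for c,z,b in(("red",.11,(240,195,365,300)),("blue",.11,(240,195,365,300)),("yellow",.11,(240,195,365,300)),("green",.104,(120,285,205,355))):
    m=blob(im,c,b,110 if c=="green" else 120);n,l,st,ce=cv2.connectedComponentsWithStats(m)
    i=1+st[1:,4].argmax();pts=np.argwhere(l==i)[:,::-1]
    w=np.array([bp(C,p,z) for p in pts]);(x,y),rad=cv2.minEnclosingCircle(w.astype(np.float32)*1000)
    print(c,st[i],w.mean(0).round(4),(round(x,1),round(y,1),round(rad,1)))
v=np.hstack([cv2.resize(im[150:410,100:380],(420,390)),cv2.resize(s[100:360,120:380],(380,390))]);cv2.imwrite("pics/v9.png",v[:,:,::-1])
E
```

```text
clock: 46.55
eef_pos: [0.5548, 0.0394, 0.0889]
tcp_rot: [0.707, -0.0, 0.707, 0.0]
force: [-0.0, -0.4, 0.9]
grip_width: 0.0874
clock: 47.18
eef_pos: [0.5047, -0.0916, 0.2249]
tcp_rot: [0.708, -0.001, 0.707, 0.0]
force: [-0.0, -0.9, 0.4]
grip_width: 0.0879
clock: 47.8
eef_pos: [0.4235, -0.2934, 0.2241]
tcp_rot: [0.707, 0.002, 0.707, -0.002]
force: [0.4, 0.7, 0.6]
grip_width: 0.0879
clock: 48.05
eef_pos: [0.4254, -0.2894, 0.2239]
tcp_rot: [0.707, -0.0, 0.707, 0.001]
force: [0.4, -0.3, -0.1]
grip_width: 0.0881
red [313 202  33  34 879] [ 0.6281 -0.0105] (627.1, -10.7, 30.2)
blue [242 219  33  34 846] [0.6021 0.1103] (602.7, 110.0, 28.9)
yellow [285 246  33  34 794] [0.5556 0.0397] (554.6, 39.1, 28.5)
green [141 303  33  32 816] [0.4674 0.2817] (467.5, 281.2, 27.4)
```

View pics/v9.png

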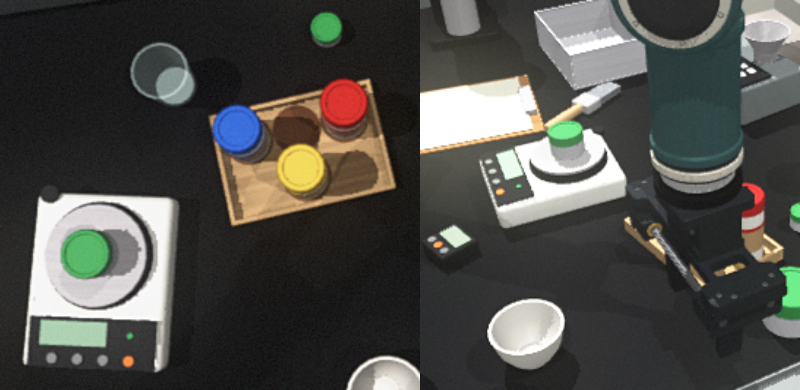

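All three canisters are upright and back within about 1 mm of their starting positions. The tin stands upright on the pan, and the beaker looks unmoved. I'll hand in.

```bash
python3 -c "
from plant import r
print(r.sign_off())"
```

```text
the job is handed in; nothing more can be done
None
```

The job is done and handed in after about 48 s of the 128 s allowed. I stood the yellow, red and blue canisters in the grey tray. I then set the green-lidded tin on the white balance's pan and put each canister back on its own pad: blue left, red right, yellow front.

- **Canisters:** in the last top picture each one is upright and within about 1.5 mm of where it started.
- **Tin:** it is upright and centred on the pan to within about 2 mm by the top camera. The wrist camera put the pan about 4 mm further to the left (+y) than the top camera did, so I shifted 3 mm toward it when placing.
- **Beaker:** it looks unmoved, but I judged that by eye and did not measure it at the end.
- **Forces:** the highest wrist-force component printed after a move was about 11 N, against the 120 N limit.

No check failed.

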